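# Next test tile over the dipping trough

## Task

Lifting the dipping hangers by their wooden grips and keeping your fingers off the tiles, hook the one with the freshly dipped blue tile over the rod of the drip rack and let go, so that it hangs there freely near the middle. Then carry the hanger with the bare terracotta tile past the things in between to the narrow steel dipping trough and stop ready to dip: tile upright, centred over the mouth and lined up with it so that it could go straight down without rubbing, its foot about 2 cm above the rim and never touching the trough. Finish while still holding it there, and leave the white tub, the foil-lidded pot and the wax pot where they stand.

Things in the scene. Friction and masses are not known exactly. Their poses are not given: they have to be found in the camera images.
- glazed: Freshly dipped upright test tile, blue up to z = 52, rigid with its dipping hanger, 0.14 kg, 171 mm tall, standing. Origin: centre of the foot's underside; z up, y along its width. Two steel wires (4.4 mm, at y = +-13) rise from the slab at x = -13, arch over to x = +13 and end there at z = 106: a hook, its mouth on the +x side. Wooden grip on top, 16 (x) x 38 (y) mm, z = 130 to 170.
- bare: Bare upright test tile, all terracotta, still to be dipped, rigid with its dipping hanger, 0.14 kg, 171 mm tall, standing. Origin: centre of the foot's underside; z up, y along its width. Two steel wires (4.4 mm, at y = +-13) rise from the slab at x = -13, arch over to x = +13 and end there at z = 106: a hook, its mouth on the +x side. Wooden grip on top, 16 (x) x 38 (y) mm, z = 130 to 170.
- glazed_hook (a point): Underside of the blue tile's hook arch, midway between the two wires, 128 mm above its foot: the rod seats upward to here. The arch is 21 mm wide inside (x). Axes as the hanger.
- glazed_grip (a point): Centre of the blue tile's hanger grip, 155.5 mm above its foot (15 mm below the grip's top): a good place for the TCP.
- bare_grip (a point): The same point on the terracotta tile's hanger.
- glazed_tile: The blue tile, part of that hanger (same origin and axes): foot 40 (x) x 60 (y) x 8 mm, upright slab 8 (x) x 60 (y) mm at x = 0, up to z = 70. A bar along y fits in from +x between slab top (z = 70) and wire ends (z = 106). Fingers must not touch the tile.
- bare_tile: The terracotta tile, part of that hanger (same origin and axes): foot 40 (x) x 60 (y) x 8 mm, upright slab 8 (x) x 60 (y) mm at x = 0, up to z = 70. A bar along y fits in from +x between slab top (z = 70) and wire ends (z = 106). Fingers must not touch the tile.
- rack: Drip rack, fixed: white tray 110 (x) x 240 (y) x 13 mm under a steel rod of 10 mm diameter that runs along its y axis with its top at z = 160, straight from y = -98 to +98, on posts at y = -110 and +110 that end at rod height. Origin: centre of the tray's underside. Either side of the rod is open.
- rail_mid (a point): Middle of the rod, on its upper side, 160 mm above the worktop; y along the rod.
- trough: Narrow stainless dipping trough, fixed and heavy, blue inside: 86 (x) x 122 (y) mm outside with loops at its two y ends to y = -75 and +75, rounded rim at z = 84. Origin: centre of its underside.
- mouth (a point): Centre of the trough's mouth at the height of the rim's top (84 mm above the worktop). The opening is 70 (x) x 106 (y) mm, axes as the trough: the tile's 60 mm width goes along y (either way round).
- white_tub: Bystander: small white lidded tub, 123 x 116 x 92 mm, loose; origin at the centre of its underside.
- pot: Bystander: small turquoise and white plastic pot with a foil lid, 72 mm diameter, 72 mm tall, loose; origin at the centre of its underside.
- wax: Bystander: low round cream and red wax pot, 63 mm diameter, 34 mm tall, loose; origin at the centre of its underside.

How it is judged:
By the outcome, as a careful person would: the job done as asked, in the order asked, and still so for the second after the job is handed in, while the arm keeps its last pose, push and grip.
It also fails if it takes over 54 s, if anything falls off the work surface, if the arm or the gripper's body presses on something with over 40 N, if the wrist force passes 120 N, or if a joint passes its speed limit or range.

## Robot

A 6-joint arm with a two-finger parallel gripper is mounted at the origin on a cart in front of the work surface, level with it; the furniture and walls round the work are solid. World frame = base frame: x ahead of the robot, y to its left, z up, the work surface at z = 0. Lengths are in mm, angles in rad, forces in N, time in s.
With the tool pointing down it reaches from about 375 to 975 mm from the base axis. Payload 3.8 kg.
Tool frame: the origin (TCP) lies between the finger pads, 19 mm behind the fingertips; this is the grasp point; z points along the fingers, y is the line along which they close (so a half turn about z gives the same grasp; the last joint's range is limited). The gripper opens to 88 mm and grips with 3 to 60 N. Pads are 18 mm wide; open, the fingers measure 123 mm over their backs; the gripper's body (75 mm by 187 mm) begins 45 mm behind the grasp point.
Start: joints at [1.215, 0.264, 1.604, -0, 1.274, -0.037], TCP at [211.561, 640.984, 257.406] pointing down, gripper open.
Joint ranges: [-2.63, 2.63], [-0.94, 2.18], [0.31, 2.57], [-1.31, 4.45], [0, 2.66], [-2.55, 2.55]. Speed limits (rad/s): [2.57, 2.57, 3.14, 3.14, 3.14, 3.14].

## Interface

Orientations are given as a rotation vector (axis times angle).
In Python, from rig import arm, fingers, kinematics, status, grab_frame, hand_in gives the robot as it stands. The module is installed in compiled form; this text tells all that it offers. Calls block until the motion is done:
- arm.move_ptp(position, orientation): joint-space move of the TCP to a pose.
- arm.movel(position, ori=None, v=150, stop_force=None): straight line of the TCP; ori=None keeps the orientation; v is the mean speed in mm/s. With stop_force (N) it stops when the force on the tool has changed by that much, and returns True; else False.
- arm.move_j(angles): joint-space move.
- fingers.release() and fingers.grasp(): open the fingers fully, or close them until they stop; the grip force is fixed at half the most.
- arm.sleep(seconds).
- kinematics.inverse_kinematics(position, orientation): joint angles nearest the present ones, or None.
- status.state(): the state.
- grab_frame(name): name is "scene" or "top"; returns a dict with "frame" (420x560x3 uint8, red, green, blue), "z_map" (420x560 float32, mm along the optical axis (not along the pixel's ray), 0 where there is no reading), "K" (3x3 intrinsics, pixels), "eye" and "orientation" of the camera in the world. Camera axes: x right, y down, z forward; pixel columns grow to the right and rows downward; lengths in mm; the calibration is good to about 2 mm. A picture is of the moment at which its call begins.
A pose or a line that the arm cannot do raises arm.IKError and nothing moves.
- hand_in(): hands the job in; it is judged then, once.
The state is a dict: "t": time; "qpos": joint angles; "qd": joint speeds; "joint_torque": joint torques, N m; "eef_pos": TCP position; "orientation": TCP orientation; "contact_force": force on the tool from outside, world axes, zero at the start; "wrist_torque": the same for the moment, N m; "gripper_width": finger opening in mm; "gripper_force": force on a finger pad.
Only numpy, scipy, OpenCV 4.12 (cv2) and the standard library are available. Lean on these libraries where they do the work, as an engineer would, in place of code of your own. Each camera call takes 0.05 s, during which the arm holds its last target. There are 200 camera calls.

## Working session

There is one attempt and no reset: what is moved stays moved. The work goes in short steps, each a Python script; the robot and the scene stay as the last script left them, time stands still between calls to the robot, and variables do not carry over. Pictures are saved under pics/ and viewed, at most 10 in all, crops included, and the job is handed in when it is done.

```bash
mkdir -p pics
python3 - <<'E'
from rig import grab_frame,status
import cv2,numpy as np
for n in("scene","top"):
    f=grab_frame(n); cv2.imwrite(f"pics/{n}0.png",f["frame"][:,:,::-1]); np.savez(f"{n}0.npz",**f)
    print(n,f["K"].tolist(),f["eye"],f["orientation"],(f["z_map"]>0).mean())
print(status.state())
E
```

```text
scene [[447.019239991082, 0.0, 281.21324360344704], [0.0, 447.019239991082, 215.75670730082024], [0.0, 0.0, 1.0]] [-128.79580561 -235.6362701   989.71493274] [-2.12783323  1.43353836 -0.49711564] 0.9962797619047619
top [[432.57985493279807, 0.0, 284.47378893143957], [0.0, 432.57985493279807, 212.16409848817548], [0.0, 0.0, 1.0]] [ 277.93339585  -30.85150654 1040.02133919] [-2.3186711   1.87244834 -0.19815048] 0.9960416666666667
{'t': 0.1, 'qpos': array([ 1.21512327e+00,  2.64696897e-01,  1.60527096e+00, -1.34896008e-05,
        1.27368191e+00, -3.69074291e-02]), 'qd': array([-1.08161990e-03,  7.46585022e-05, -2.20920897e-03, -1.29837474e-03,
       -1.12672658e-03,  7.23466398e-04]), 'joint_torque': array([-2.38453604e-04, -5.03617859e+01, -3.58070469e+01,  7.30295805e-02,
        2.34610133e-02, -7.30291799e-05]), 'eef_pos': array([211.33692348, 640.41354867, 256.18149491]), 'orientation': array([-0.49853057, -3.10139007,  0.00317281]), 'contact_force': array([-0.86319713, -0.73546545,  0.14107377]), 'wrist_torque': array([-0.00153926,  0.06310353,  0.03081441]), 'gripper_force': 0.0, 'gripper_width': 88.47019114276206}
```

View pics/scene0.png

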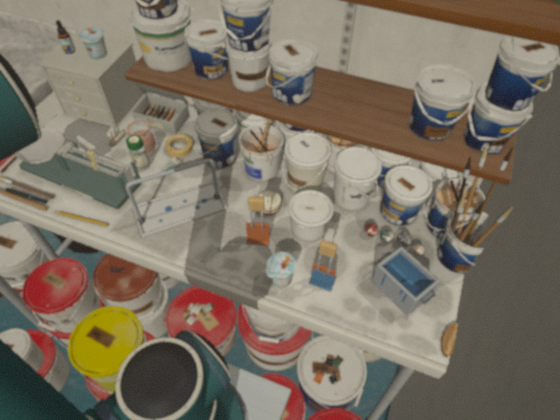

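View pics/top0.png

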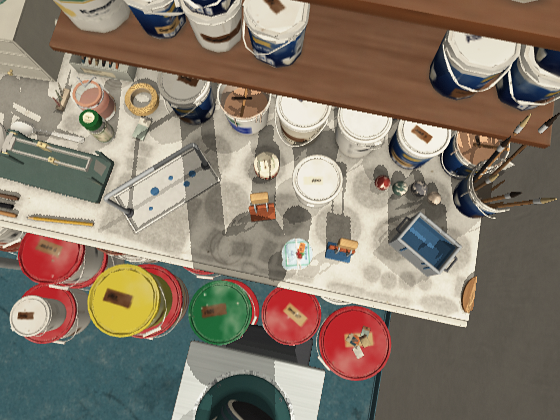

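The views show, in top-image pixels: rack around (165,185), bare tile (262,207), glazed tile (340,250), tub (317,180), pot (297,253), wax (265,165) and trough (425,243). A shelf hangs over the back. Next I'll build point clouds from the depth.

```bash
cat > h.py <<'E'
import numpy as np,cv2
from scipy.spatial.transform import Rotation as R
def cloud(f):
    h,w=f["z_map"].shape; v,u=np.mgrid[:h,:w]; z=f["z_map"].astype(float); K=f["K"]
    c=np.stack([(u-K[0,2])/K[0,0]*z,(v-K[1,2])/K[1,1]*z,z],-1)
    return c@R.from_rotvec(f["orientation"]).as_matrix().T+f["eye"]
def rect(P):  # min-area rectangle of xy points: centre, size, angle(deg) of first side
    return cv2.minAreaRect(P[:,:2].astype(np.float32))
E
python3 - <<'E'
import numpy as np,cv2
from h import *
for n in("top","scene"):
    f=dict(np.load(n+"0.npz")); P=cloud(f); cv2.imwrite
    if n=="top":
        big=cv2.resize(f["frame"][130:310,90:490,::-1],None,fx=2,fy=2,interpolation=cv2.INTER_CUBIC); cv2.imwrite("pics/tc.png",big)
        for nm,(u,v) in dict(shelf=(300,60),shelfedge=(400,130),table=(230,230),tub=(317,180),pot=(297,250),wax=(265,160),bareg=(262,198),glg=(347,243),post1=(112,195),bucket=(300,115),b2=(363,130),cam=(420,135)).items(): print(nm,P[v,u].round())
    # grips: z 132..175 in tile regions ; print height-sliced clusters
    X,Y,Z=P[...,0],P[...,1],P[...,2]
    m=((Z>135)&(Z<180)&(X>300)&(X<720)).astype(np.uint8)
    k,l,s,c=cv2.connectedComponentsWithStats(m)
    for i in range(1,k):
        if s[i,4]>25:
            Q=P[l==i]; print(n,s[i],Q.mean(0).round(1),rect(Q), np.percentile(Q[:,2],[5,95]).round())
E
```

```text
shelf [743.  33. 263.]
shelfedge [ 704. -211.  123.]
table [418. 128.   1.]
tub [560. -52.  90.]
pot [395. -40.  74.]
wax [600.  81.  31.]
bareg [474.  54. 170.]
glg [ 419. -135.  170.]
post1 [417. 364. 156.]
bucket [684.  16. 140.]
b2 [ 681. -128.  136.]
cam [ 702. -257.  123.]
top [  0  36  28  17 293] [704.9 680.7 155.8] ((701.3956909179688, 690.5616455078125), (18.829832077026367, 62.98932647705078), 18.788257598876953) [137. 176.]
top [157  72  52  34 951] [691.5 292.1 137.3] ((686.3501586914062, 292.7892150878906), (119.26236724853516, 67.2688980102539), 89.98218536376953) [135. 140.]
top [ 276   96   55   36 1338] [689.1  14.1 139.6] ((684.6409912109375, 14.57918930053711), (124.96952056884766, 70.45802307128906), 89.97682189941406) [137. 142.]
top [ 340  109   52   34 1092] [ 692.3 -126.   138.6] ((685.7047729492188, -127.929443359375), (68.60225677490234, 118.20956420898438), 0.1543799489736557) [136. 141.]
top [104 143  94  60 536] [484.  302.9 156.5] ((485.0827941894531, 303.4172668457031), (11.327178001403809, 229.4538116455078), 45.88041305541992) [150. 161.]
top [488 14
[... 3044 characters left out ...]
5012817383), 5.771084308624268) [137. 179.]
scene [461 229   9  10  41] [ 575.1 -415.7  157.6] ((575.5531005859375, -415.7690124511719), (7.838339328765869, 8.932085037231445), 79.20460510253906) [139. 176.]
scene [469 229  25 126 763] [ 436.9 -469.2  157.8] ((452.28741455078125, -469.19866943359375), (2.344085216522217, 304.3274841308594), 89.9140853881836) [138. 177.]
scene [475 234  11  11  44] [ 570.9 -450.4  157. ] ((570.842041015625, -450.18157958984375), (11.679192543029785, 6.356588363647461), 61.34039306640625) [136. 177.]
scene [319 239  19  18 234] [ 417.7 -138.7  158.7] ((420.8689880371094, -137.65402221679688), (38.55029296875, 16.976205825805664), 88.95536041259766) [137. 171.]
```

View pics/tc.png

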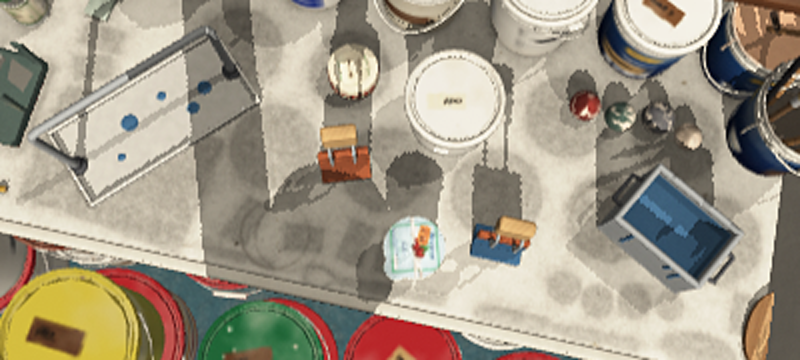

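Run:
```python
import numpy as np,cv2
from h import *
np.set_printoptions(suppress=True,linewidth=150)
for n in("top","scene"):
    f=dict(np.load(n+"0.npz")); P=cloud(f); X,Y,Z=P[...,0],P[...,1],P[...,2]
    for nm,(gx,gy) in dict(bare=(477,61),glz=(420,-138)).items():
        near=np.hypot(X-gx,Y-gy)<45
        Q=P[near&(Z>166)&(Z<176)]; print(n,nm,"top",len(Q),Q.mean(0).round(1),rect(Q))
        for a,b in((76,92),(92,102),(108,130)):
            Q=P[near&(Z>a)&(Z<b)]; print("  wire",a,b,len(Q),(Q-[gx,gy,0])[::max(1,len(Q)//8)].round().astype(int).tolist())
        Q=P[near&(Z>60)&(Z<74)]; print("  slabtop",len(Q),rect(Q) if len(Q) else"")
    m=(Z>77)&(Z<92)&(X>300)&(X<560)&(Y<-220)&(Y>-440); Q=P[m]
    print(n,"trough",len(Q),rect(Q),np.percentile(Q[:,2],[5,50,95]))
    m=(Z>151)&(Z<168)&(X>380)&(X<580)&(Y<410)&(Y>200); Q=P[m]
    c=Q.mean(0);
    d=cv2.fitLine(Q[:,:2].astype(np.float32),cv2.DIST_HUBER,0,.01,.01).ravel(); t=(Q[:,:2]-d[2:])@d[:2]
    print(n,"rod",d,np.degrees(np.arctan2(d[1],d[0])),"mid",d[2:]+d[:2]*(t.min()+t.max())/2,t.max()-t.min(),np.percentile(Q[:,2],95))
    o=[cv2.resize(f["frame"][v-28:v+32,u-30:u+30,::-1],None,fx=6.5,fy=6.5,interpolation=cv2.INTER_CUBIC) for u,v in (((262,205),(342,247)) if n=="top" else ((258,217),(324,262)))]
    cv2.imwrite(f"pics/z_{n}.png",np.hstack(o))
a=cv2.imread("pics/z_top.png");b=cv2.imread("pics/z_scene.png")
cv2.imwrite("pics/z.png",cv2.resize(np.vstack([a,b]),(600,600)))
```

```text
top bare top 125 [476.8  61.7 169.1] ((476.9449768066406, 61.75590896606445), (15.488511085510254, 36.36045455932617), 18.94538116455078)
  wire 76 92 5 [[-7, -18, 78], [-17, 7, 90], [-9, -16, 78], [-18, 9, 82], [-18, 7, 83]]
  wire 92 102 5 [[-9, -15, 97], [-9, -17, 98], [-16, 7, 97], [-11, -17, 95], [-18, 9, 93]]
  wire 108 130 24 [[-3, -12, 127], [-10, 9, 128], [-12, 10, 127], [-6, -17, 127], [-7, -15, 121], [-16, 7, 126], [-17, 10, 120], [-9, -17, 109]]
  slabtop 82 ((471.7514953613281, 60.377197265625), (21.779644012451172, 55.906524658203125), 13.341367721557617)
top glz top 137 [ 419.7 -137.8  169.5] ((420.0831604003906, -138.1027069091797), (36.75674057006836, 15.501335144042969), 87.13018798828125)
  wire 76 92 6 [[-12, 15, 83], [-15, 15, 85], [-15, 13, 89], [-13, -11, 76], [-14, -12, 91], [-15, -13, 80]]
  wire 92 102 4 [[-12, 15, 99], [-14, 14, 99], [-15, -13, 98], [-14, -15, 97]]
  wire 108 130 24 [[15, 14, 121], [-8, 14, 124], [-10, 12, 127], [-12, 11, 125], [-14, 14, 117], [-9, -13, 129], [-11, -14, 128], [-13, -15, 125]]
  slabtop 83 ((415.8403625488281, -137.776504516
[... 1522 characters left out ...]
 wire 92 102 7 [[-11, 14, 98], [-10, 12, 97], [-13, 13, 96], [-11, 11, 95], [-11, -13, 97], [-12, -11, 92], [-12, -14, 94]]
  wire 108 130 33 [[-4, 14, 130], [-6, 11, 126], [-9, 12, 122], [-10, 11, 120], [-10, 11, 115], [-13, 12, 115], [-11, -13, 123], [-12, -11, 115], [-13, -15, 110]]
  slabtop 97 ((418.0021667480469, -138.24624633789062), (19.802471160888672, 58.323673248291016), 2.5681240558624268)
scene trough 547 ((474.9564208984375, -324.75213623046875), (122.35165405273438, 86.83937072753906), 60.5626335144043) [78.36217446 82.12808909 85.44031086]
scene rod [  0.7162232  -0.6978713 484.46646   304.08688  ] -44.25647 mid [486.34569079 302.25580561] 222.05044911853477 160.7423429374449
```

View pics/z.png

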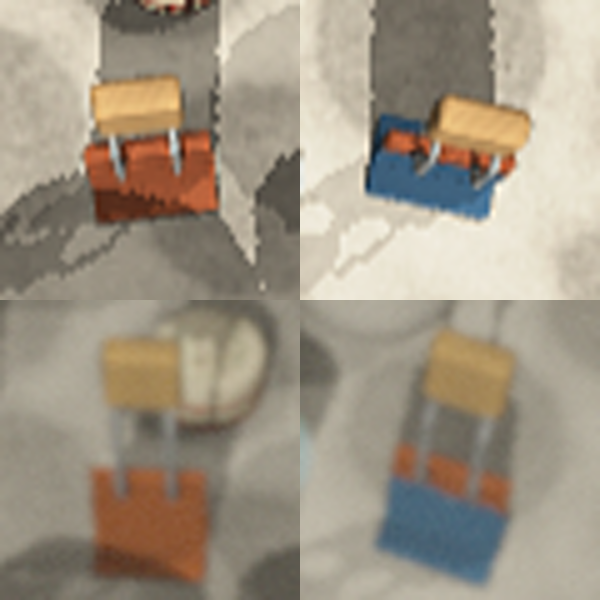

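The wires rise from the slab on the robot-facing side, so both hooks open away from the robot. The glazed hanger stands at yaw ≈ -1°, the bare one at 18°. I'll grasp the glazed hanger and move it to the rack.

```bash
cat >> h.py <<'E'
def ori(yaw,flip=False): # tool down, closing along hanger x
    a=np.radians(yaw+(180 if flip else 0)); y=np.array([np.cos(a),np.sin(a),0]); z=np.array([0,0,-1.])
    return R.from_matrix(np.column_stack([np.cross(y,z),y,z])).as_rotvec()
E
python3 - <<'E'
from rig import *
from h import *
for fl in(0,1):
    for p,y in (((420.5,-138.2,360),-1),((451,266,360),45.8),((478,61.6,300),18),((475,-324.8,262),-29.4)):
        q=kinematics.inverse_kinematics(p,ori(y,fl)); print(fl,y,None if q is None else np.round(q,2))
E
```

```text
0 -1 [-0.37 -0.24  1.93 -0.    1.45 -0.36]
0 45.8 [ 0.49 -0.07  1.78 -0.    1.43 -0.31]
0 18 [ 0.08 -0.13  1.95 -0.    1.33 -0.24]
0 -29.4 [-0.64  0.07  1.82 -0.    1.25 -0.13]
1 -1 None
1 45.8 None
1 18 None
1 -29.4 None
```

Run:
```python
from rig import *
from h import *
o=ori(-1)
arm.move_ptp((420.5,-138.2,260),o); print(status.state()["t"])
arm.movel((420.5,-138.2,156.5),v=150); fingers.grasp()
s=status.state(); print(s["t"],s["eef_pos"],s["gripper_width"],s["gripper_force"])
arm.movel((420.5,-138.2,365),v=250)
s=status.state(); print(s["t"],s["eef_pos"],s["gripper_width"],s["contact_force"])
arm.move_ptp((440,257,365),ori(45.8)); s=status.state(); print(s["t"],s["eef_pos"],s["contact_force"])
f=grab_frame("scene"); np.savez("scene1.npz",**f); t=grab_frame("top"); np.savez("top1.npz",**t)
cv2.imwrite("pics/a1.png",np.vstack([f["frame"][40:300,40:360,::-1],t["frame"][40:300,40:360,::-1]]))
```

```text
2.9417
4.8667 [ 420.39053903 -138.15819068  156.37551866] 15.67135093941788 29.874285499099642
5.85 [ 419.74154647 -137.91155951  363.16660112] 15.902166949749768 [-0.55650421  0.3131515  -1.93557244]
7.3167 [440.22858042 256.14760244 364.65917502] [-0.01069637 -0.50464139 -1.37872279]
```

View pics/a1.png

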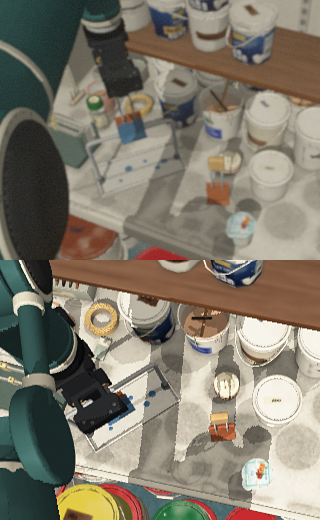

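The blue tile is held and upright by the rack, just in front of the rod. Now hook it on.

Run:
```python
from rig import *
from h import *
o=ori(45.8); m=(485.4,302.0)
def st(l):
    s=status.state(); print(l,round(s["t"],2),s["eef_pos"].round(1),s["contact_force"].round(2),round(s["gripper_width"],1))
arm.movel((440,257,223.5),ori=o,v=150); st("down")
print(arm.movel((*m,223.5),ori=o,v=60,stop_force=6)); st("in")
f=grab_frame("scene"); np.savez("scene2.npz",**f); g=grab_frame("top")
a=cv2.resize(f["frame"][110:250,80:240,::-1],None,fx=2.5,fy=2.5,interpolation=cv2.INTER_CUBIC)
b=cv2.resize(g["frame"][110:250,80:240,::-1],None,fx=2.5,fy=2.5,interpolation=cv2.INTER_CUBIC)
cv2.imwrite("pics/a2.png",np.hstack([a,b]))
```

```text
down 8.51 [440.7 257.3 224.6] [ 0.12  0.33 -1.34] 15.5
False
in 9.72 [485.2 301.8 223.4] [-0.41 -0.18 -2.03] 15.7
```

View pics/a2.png

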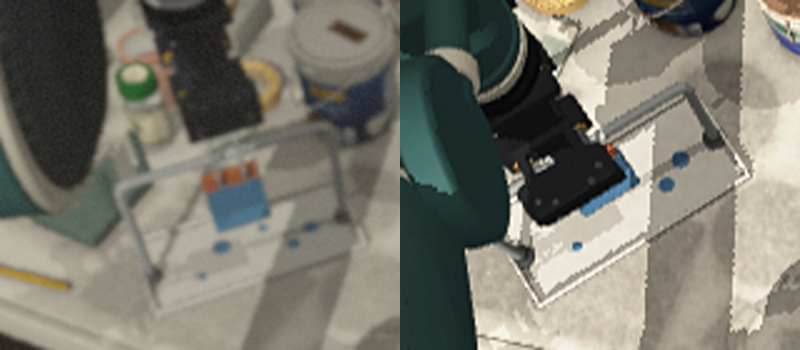

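The rod is inside the hook with no contact, and the tile sits near mid-rod. Lower until it seats.

Run:
```python
from rig import *
from h import *
o=ori(45.8); m=(485.4,302.0)
def st(l):
    s=status.state(); print(l,round(s["t"],2),s["eef_pos"].round(1),s["contact_force"].round(2),round(s["gripper_width"],1))
arm.movel((*m,194),ori=o,v=60); st("pre")
print(arm.movel((*m,184),ori=o,v=20,stop_force=4)); st("seat")
```

```text
pre 10.47 [485.3 301.9 193.6] [ 0.02  0.07 -1.09] 15.7
True
seat 10.83 [486.2 302.7 188.9] [2.4  1.29 1.48] 15.9
```

Run:
```python
from rig import *
from h import *
def st(l):
    s=status.state(); print(l,round(s["t"],2),s["eef_pos"].round(1),s["contact_force"].round(2),round(s["gripper_width"],1))
fingers.release(); st("rel")
p=status.state()["eef_pos"]
arm.movel((p[0],p[1],300),v=120); st("up")
arm.move_ptp((478,61.6,270),ori(18)); st("bare")
f=grab_frame("scene"); g=grab_frame("top")
a=cv2.resize(f["frame"][110:250,80:240,::-1],None,fx=2.5,fy=2.5,interpolation=cv2.INTER_CUBIC)
b=cv2.resize(g["frame"][110:250,80:240,::-1],None,fx=2.5,fy=2.5,interpolation=cv2.INTER_CUBIC)
cv2.imwrite("pics/a3.png",np.hstack([a,b]))
P=cloud(f); m=(P[...,2]>180)&(P[...,2]<206)&(np.hypot(P[...,0]-485,P[...,1]-302)<45); Q=P[m]; print(len(Q),rect(Q),np.percentile(Q[:,2],95))
```

```text
rel 11.97 [485.  301.8 187.8] [1.17 0.1  0.56] 88.3
up 13.05 [484.5 301.5 298.9] [ 0.35 -0.36  0.11] 88.4
bare 14.01 [478.3  62.2 270.1] [ 0.28  0.03 -0.36] 88.2
156 ((483.3320617675781, 299.6440734863281), (18.379037857055664, 38.16526794433594), 43.06941223144531) 203.45701418472783
```

View pics/a3.png

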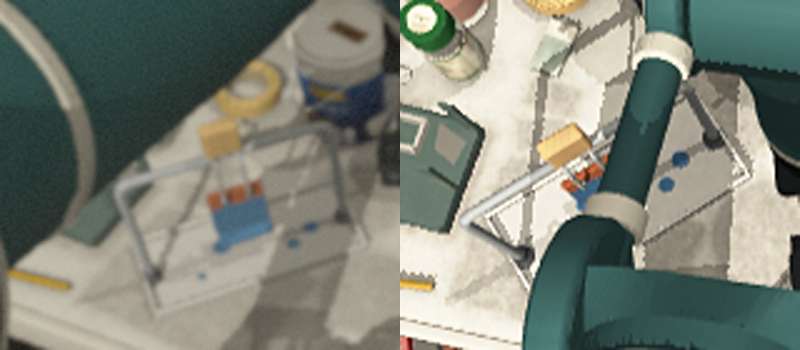

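The blue tile hangs freely from the middle of the rod, grip top at 203 mm as expected. Now the bare hanger; once it is held, I'll use the clearer view to re-measure the trough rim.

Run:
```python
from rig import *
from h import *
def st(l):
    s=status.state(); print(l,round(s["t"],2),s["eef_pos"].round(1),s["contact_force"].round(2),round(s["gripper_width"],1))
arm.movel((478,61.6,156.5),ori=ori(18),v=150); fingers.grasp(); st("grasp")
arm.movel((478,61.6,310),v=250); st("lift")
arm.move_ptp((460,-190,310),ori(-15)); st("via")
arm.movel((475,-324.8,310),ori=ori(-29.4),v=200); st("above")
for n in("top","scene"):
    f=dict(np.load(n+"0.npz")); P=cloud(f); X,Y,Z=P[...,0],P[...,1],P[...,2]
    m=((Z>77)&(Z<92)&(np.hypot(X-475,Y+325)<95)).astype(np.uint8)
    Q=P[m>0]; d=(Q[:,:2]-[475,-325]); a=np.radians(60.5); u=d@[np.cos(a),np.sin(a)]; w=d@[-np.sin(a),np.cos(a)]
    k=(abs(u)<64); print(n,k.sum(),rect(Q[k]),rect(Q[k&(abs(w)<48)]))
```

```text
grasp 16.1 [477.9  61.6 156.4] [ 0.65  0.1  -0.89] 15.8
lift 16.87 [477.2  61.5 308.5] [-0.41 -0.12 -2.15] 15.4
via 17.86 [ 459.8 -189.2  308.9] [ 0.23  0.53 -1.9 ] 15.7
above 18.68 [ 475.1 -323.6  309.8] [-0.8  -0.19 -1.14] 16.1
top 630 ((472.8740234375, -325.1548156738281), (122.08611297607422, 86.28657531738281), 59.89451599121094) ((472.8740234375, -325.1548156738281), (122.08611297607422, 86.28657531738281), 59.89451599121094)
scene 547 ((474.9564208984375, -324.75213623046875), (122.35165405273438, 86.83937072753906), 60.5626335144043) ((474.9564208984375, -324.75213623046875), (122.35165405273438, 86.83937072753906), 60.5626335144043)
```

Run:
```python
from rig import *
from h import *
def st(l):
    s=status.state(); print(l,round(s["t"],2),s["eef_pos"].round(1),s["contact_force"].round(2),round(s["gripper_width"],1),s["orientation"].round(4))
print(ori(-29.8))
arm.movel((474,-325,260.4),ori=ori(-29.8),v=50); arm.sleep(.5); st("final")
o=[]
for n in("scene","top"):
    f=grab_frame(n); P=cloud(f); X,Y,Z=P[...,0],P[...,1],P[...,2]
    i=f["frame"].astype(int); near=np.hypot(X-474,Y+325)<60
    m=near&(i[...,0]>i[...,2]*1.5)&(i[...,0]>90)&(Z>100)&(Z<180); Q=P[m]
    if len(Q)>20:
        print(n,len(Q),rect(Q),Q[:,2].min(),Q[:,2].max())
        a=np.radians(-29.8); u=(Q[:,:2]-[474,-325])@[np.cos(a),np.sin(a)]; w=(Q[:,:2]-[474,-325])@[-np.sin(a),np.cos(a)]
        print("tile y-range",np.percentile(w,[2,98]),"x-range",np.percentile(u,[2,98]))
    r,c=(200,340) if n=="scene" else (170,360)
    o.append(cv2.resize(f["frame"][r:r+140,c:c+140,::-1],None,fx=2.8,fy=2.8,interpolation=cv2.INTER_CUBIC))
cv2.imwrite("pics/a4.png",np.hstack(o))
```

```text
[2.71795335 1.57554245 0.        ]
final 20.32 [ 474.  -325.   260.4] [ 0.44  0.06 -1.32] 15.7 [2.7179 1.5755 0.    ]
scene 636 ((471.7418212890625, -324.1485290527344), (60.74534225463867, 35.8359260559082), 63.49953842163086) 102.65508417091303 177.41002665904932
tile y-range [-30.04166075  27.86393849] x-range [-18.44116665   2.66581684]
top 281 ((478.04217529296875, -313.94317626953125), (33.49076461791992, 38.18897247314453), 56.27544403076172) 105.55469801476454 176.3041882113704
tile y-range [-2.90732838 27.86714729] x-range [-20.41053607  12.39544832]
```

View pics/a4.png

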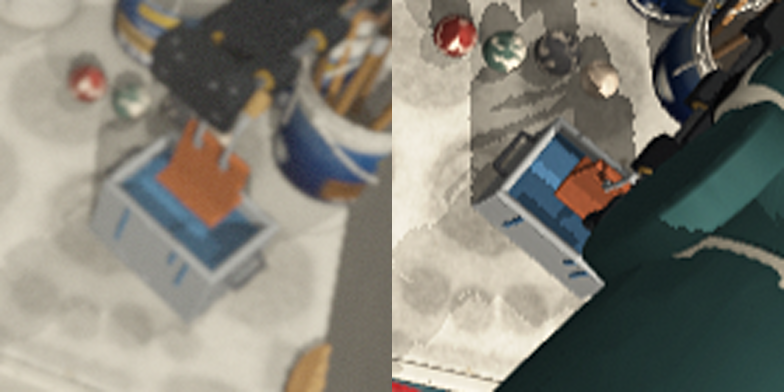

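Run:
```python
from rig import *
from h import *
f=grab_frame("scene"); P=cloud(f); X,Y,Z=P[...,0],P[...,1],P[...,2]; i=f["frame"].astype(int)
m=(np.hypot(X-474,Y+325)<60)&(i[...,0]>i[...,2]*1.5)&(i[...,0]>90)&(Z>118)&(Z<170)
m=cv2.erode(m.astype(np.uint8),np.ones((3,3)))>0; Q=P[m]; c=np.median(Q,0)
Q=Q[np.abs((Q-c)[:,:2]@[np.cos(np.radians(29.8)),-np.sin(np.radians(29.8))])<8]; c=Q.mean(0)
n=np.linalg.svd(Q-c)[2][2]; n*=np.sign(n[0]); print(len(Q),n,"yaw",np.degrees(np.arctan2(n[1],n[0])),"tilt",np.degrees(np.arcsin(n[2])))
# bystanders now vs start
for nm in("scene",):
    A=np.load("scene0.npz"); P0=cloud(A)
    for b,(x,y,r,a,z) in dict(tub=(560,-52,75,84,100),pot=(395,-40,50,64,82),wax=(600,81,45,26,42)).items():
        for PP in(P0,P):
            k=(np.hypot(PP[...,0]-x,PP[...,1]-y)<r)&(PP[...,2]>a)&(PP[...,2]<z); print(b,k.sum(),PP[k].mean(0).round(1))
```

```text
197 [ 0.8712995  -0.49064432  0.01026328] yaw -29.384639089998174 tilt 0.5880527840578412
tub 1310 [561.9 -52.1  90.4]
tub 1310 [561.9 -52.2  90.5]
pot 629 [388.  -40.3  69.3]
pot 636 [388.  -40.2  69.2]
wax 276 [593.2  71.5  33.4]
wax 330 [590.4  74.8  33.5]
```

The tile is upright (0.6° tilt), aligned to within 0.5° and centred. The bystanders haven't moved; the wax reading changed only because the hanger no longer hides part of it.

```bash
python3 -c "
from rig import *
print(hand_in())"
```

```text
the job is handed in; nothing more can be done
None
```

The job is handed in at about 20 s of robot time: the blue tile hangs freely near the middle of the rack rod, and the terracotta tile is held upright, centred and lined up about 2 cm above the trough mouth, with the bystanders left where they stood.

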